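# Start a timed spin: lid shut, centrifuge on, timer on

### The arm

A 7-joint arm with a two-finger parallel gripper is mounted at the origin on the work surface; the furniture and walls round the work are solid. World frame = base frame: x ahead of the robot, y to its left, z up, the work surface at z = 0. Lengths are in mm, angles in rad, forces in N, time in s.
With the tool pointing down it reaches from about 400 to 875 mm from the base axis. Payload 4.4 kg.
Tool frame: the origin (TCP) lies midway between the tips of the shut fingers; the grasp point (between the pads) lies 19 mm behind it; z points along the fingers, y is the line along which they close (so a half turn about z gives the same grasp; the last joint's range is limited). The gripper opens to 85 mm and grips with 20 to 120 N. Pads are 22 mm wide; open, the fingers measure 114 mm over their backs; the gripper's body (76 mm by 85 mm) begins 54 mm behind the grasp point. The pads swing forward as they close: fully open they stand 13 mm farther back than shut.
Start: joints at [-1.293, 0.628, 0.038, 1.517, -0.027, 0.996, -0.02], TCP at [219.07, 611.985, 231.313] pointing down, gripper open.
Joint ranges: [-3.06, 3.06], [-0.37, 2.12], [-1.25, 1.32], [0.18, 2.47], [-1.1, 4.24], [0.23, 1.98], [-2.94, 2.94]. Speed limits (rad/s): [2.57, 2.57, 3.14, 3.14, 3.14, 3.14, 3.14].

### API

Orientations are given as [roll, pitch, yaw] about the fixed x, y, z axes, in that order (R = Rz(yaw) Ry(pitch) Rx(roll)).
In Python, from cell import readout, optics, order gives the robot as it stands.
- The arm moves only by the shell command python3 -m jog 'ROWS'. ROWS is a JSON object of lists of equal length, an entry for each row: "claw": the opening, from 0 (shut) to 1 (fully open); "xyz": the shift along the tool's x, y, z each as a share of 0.1 m, from -1 to 1, a list of three; "twist": the turn, a rotation vector about the tool's x, y, z each as a share of 180 degrees, from -1 to 1, a list of three. A call has 1 to 12 rows; each row shifts and turns the commanded pose from where the row before left it, along the tool's axes as they then stand; what a row does not reach is not made up. A row lasts 1/8 s, in which the tool goes at most 62.5 mm and 10.7 degrees, less where a joint would pass 70% of its speed; a pose out of reach is approached as far as the arm can. A call with a number of a shift or a turn outside -1 to 1 is refused whole. A call with a gripper value outside its range is refused whole. The fingers move at their own pace and stop on an object; the grip force is fixed at half the most. Time passes only in rows, so rows that do not move let the fingers close. It gives the time, the measured TCP pose, the force, the opening and the grip force at its end, in the units of the state.
- readout.read_state(): the state, without advancing time (a new reading comes with each control period).
- optics.get_image(name): name is "scene" or "side" or "wrist"; returns a dict with "color" (400x640x3 uint8, red, green, blue), "fovy" (degrees; the focal length in pixels is half the picture's height over the tangent of half this angle, whatever the lens; pixels are square), "cx", "cy" (the principal point, pixels), "view" (4x4, takes a point from world to camera coordinates). Camera axes: x right, y up, looking along -z (the intrinsics and any distortion apply to the point x, -y, -z); pixel columns grow to the right and rows downward; lengths in mm; the calibration is good to about 2 mm. A picture is of the moment at which its call begins. There is no depth.
- order.finish_job(): hands the job in; it is judged then, once.
Trained networks look in the newest picture that a camera, given by its name, has taken for a name from the list of things; names that differ only in an ending like _2 or _b are one class to them, and where a whole thing is asked for, a point or a joint stands for the part that bears it (a point fixed in the world has none). Each returns a list of dicts, best first, with "score" (0 to 1); they miss things now and then, are a little off and sometimes report something else, mostly with a low value. They report only what shows in the picture. A call takes as long as a camera call.
- optics.boxes_of(camera, label): "rect" ([left, top, width, height] in pixels, round what is visible of it).
The state is a dict: "clock": time; "qpos": joint angles; "qd": joint speeds; "tau": joint torques, N m; "eef_pos": TCP position; "tool_rot": TCP orientation; "force": force on the tool from outside, world axes, zero at the start; "torque": the same for the moment, N m; "width": finger opening in mm; "gripper_force": force on a finger pad.
Only numpy, scipy, OpenCV 4.12 (cv2) and the standard library are available. Lean on these libraries where they do the work, as an engineer would, in place of code of your own. Each camera call takes 0.05 s, during which the arm holds its last target. There are 200 camera calls.

### The job

Start a timed spin using light fingertip touches only, picking nothing up: push the open centrifuge lid gently down until it is fully shut, then press the upper half of the black rocker switch on the centrifuge's front fully in to turn it on, and only then tap the red key on the bench timer to start it and let the key come back up. Do not slam the lid, do not switch on before the lid is shut, do not shove the timer, and leave the other things on the bench as they are.

Things in the scene. Friction and masses are not known exactly. Their poses are not given: they have to be found in the camera images.
- mini_centrifuge: Mini centrifuge, fixed, left or right of the timer: round blue body 150 mm across and 62 mm high, grey domed lid on top (108 mm high when shut), a cream panel with a black rocker switch on its front. Origin: bench level under its middle; -x points out of its front (roughly to the robot), +y to its left seen from the robot, z up.
- mini_centrifuge_lid (a joint): Lid angle (rad): 0 = shut, positive = front edge raised; starts half open, 0.4 to 0.75. Its friction hinge at the back, along the centrifuge's y axis, holds it at any angle; 1 to 2 N at its front pushes it down; touch down on it slowly, under about 0.1 m/s. The pushed point runs on an arc about point lid_hinge.
- lid_hinge (a point): Point on the lid's hinge axis in the lid's middle plane: 82 mm behind the centrifuge's middle (its +x), 66 mm above the bench. The hinge axis is the centrifuge's y axis.
- lid_shoulder (a point): Point on the lid's outer surface, on the front shoulder of its dome in the middle plane: where to push down. 136 mm from lid_hinge; moves with the lid; with the lid shut it lies 50 mm in front of the centrifuge's middle, 100 mm above the bench. The lid is about 150 mm across; its front rim is 20 mm further forward and 33 mm lower.
- mini_centrifuge_power (a joint): Angle of the black rocker switch (rad): 0.209 = off, its upper half stands out (about 2 mm); 0 = on, its upper half pressed in so that the face is upright. It has no spring and stays where it is put; about 3 N at its upper edge moves it, 8 to 12 N seats it firmly.
- rocker_upper (a point): Point on the face of the rocker's upper half, where to press, level, to the back (centrifuge +x). When on: 81 mm in front of the centrifuge's middle, 12 mm right (-y), 35.5 mm up. Rocker 12 mm wide, from 22 to 38 mm above the bench, pivot at 30 mm; its face stands 4 mm out of the 50 mm wide panel; the shut lid overhead (66 to 108 mm up) begins 11 mm further back.
- bench_timer: White square digital timer, 66 x 64 x 19 mm, 55 g, loose, lying flat, grey display on the side away from the robot, a row of three keys along the near edge: one red, two grey. Origin: centre of its underside; x from keys to display, y to the left, z up.
- start_key (a joint): Travel of the timer's red start key (m): 0 = up, 0.003 = fully down; it counts as pressed past 0.0015. Its spring gives 1 N at first and 4 N fully down, and brings it back up.
- start_key_top (a point): Centre of the top of the red start key (12 x 16 mm), 23 mm above the bench. It is the left one of the three keys, 16 mm nearer and 20 mm left of the timer's middle, and stands 4 mm proud of the fixed grey keys, so a fingertip wider than the key still presses only it.
- vial: Bystander: glass vial with grey screw cap standing upright, 21 mm across, 45 mm high; origin under its middle.
- tube_50: Bystander: 50 ml tube with orange cap standing upright, 34 mm across, 112 mm high; origin under its middle.
- beaker: Bystander: empty 100 ml glass beaker, 52 mm across, 70 mm high; origin under its middle.

How it is judged:
By the outcome, as a careful person would: the job done as asked, in the order asked, and still so for the second after the job is handed in, with the robot touching nothing.
It also fails if it takes over 48 s, if anything falls off the work surface, if the arm or the gripper's body presses on something with over 40 N, if the wrist force passes 120 N, or if a joint passes its speed limit or range.

## Working session

There is one attempt and no reset: what is moved stays moved. The work goes in short steps, Python scripts to look and compute and a shell command to move; the robot and the scene stay as the last step left them, time stands still between calls to the robot, and variables do not carry over. Pictures are saved under pics/ and viewed, at most 10 in all, crops included, and the job is handed in when it is done.

```bash
mkdir -p pics; ls; python3 - <<'E'
from cell import readout, optics
import cv2,numpy as np
s=readout.read_state();print({k:np.round(v,3).tolist() for k,v in s.items()})
for n in("scene","side","wrist"):
    im=optics.get_image(n);cv2.imwrite(f"pics/{n}0.png",im["color"][...,::-1])
    print(n,im["fovy"],im["cx"],im["cy"],np.round(im["view"],4).tolist(),[k for k in im])
    for l in("mini_centrifuge","mini_centrifuge_lid","mini_centrifuge_power","bench_timer","start_key","vial","tube_50","beaker"):
        print(l,[(np.round(d["rect"]).tolist(),round(d["score"],2)) for d in optics.boxes_of(n,l)[:2]])
E
```

```text
pics
{'clock': 0.0, 'qpos': [-1.293, 0.629, 0.038, 1.518, -0.027, 0.996, -0.02], 'qd': [0.0, 0.001, 0.001, -0.001, 0.0, -0.0, 0.001], 'tau': [-0.0, -56.339, 1.226, -19.344, 0.011, 0.01, 0.0], 'eef_pos': [218.872, 611.386, 230.394], 'tool_rot': [-3.14, 0.0, 2.798], 'force': [0.029, -0.182, -0.451], 'torque': [-0.042, 0.002, -0.001], 'gripper_force': 0.0, 'width': 85.33}
scene 52.11389250133491 315.0180364927163 205.2995636935372 [[-0.7547, -0.6559, -0.0112, 383.9288], [0.4117, -0.4869, 0.7703, -301.1919], [-0.5107, 0.5767, 0.6376, -667.3359], [0.0, 0.0, 0.0, 1.0]] ['color', 'fovy', 'cx', 'cy', 'view']
mini_centrifuge [([209.0, 190.0, 82.0, 94.0], 0.9)]
mini_centrifuge_lid [([206.0, 191.0, 68.0, 50.0], 0.65)]
mini_centrifuge_power []
bench_timer []
start_key []
vial [([333.0, 236.0, 12.0, 19.0], 0.59)]
tube_50 [([270.0, 308.0, 21.0, 53.0], 0.97), ([342.0, 145.0, 24.0, 27.0], 0.28)]
beaker [([343.0, 145.0, 23.0, 26.0], 0.88)]
side 47.29922633584913 322.2492409788031 202.88858050464762 [[0.9857, -0.1672, 0.022, -542.8926], [0.0484, 0.4051, 0.913, -86.668], [-0.1615, -0.8989, 0.4074, -1216.4856], [0.0, 0.0, 0.0, 1.0]] ['color', 'fovy', 'cx', 'cy', 'view']
mini_centrifuge [([306.0, 155.0, 52.0, 60.0], 0.96)]
mini_centrifuge_lid [([315.0, 154.0, 43.0, 36.0], 0.8)]
mini_centrifuge_power []
bench_timer [([332.0, 235.0, 30.0, 23.0], 0.88)]
start_key []
vial [([290.0, 212.0, 8.0, 19.0], 0.4)]
tube_50 [([252.0, 162.0, 10.0, 34.0], 0.78)]
beaker [([371.0, 248.0, 22.0, 39.0], 0.85)]
wrist 58.030316325864995 316.42062625140846 193.88015008457546 [[0.3358, 0.9419, -0.0007, -650.1357], [-0.9067, 0.323, -0.2714, 35.5218], [-0.2554, 0.0917, 0.9625, -378.1077], [0.0, 0.0, 0.0, 1.0]] ['color', 'fovy', 'cx', 'cy', 'view']
mini_centrifuge []
mini_centrifuge_lid []
mini_centrifuge_power []
bench_timer []
start_key []
vial []
tube_50 []
beaker []
```

```bash
python3 - <<'E'
import cv2,numpy as np
a=cv2.imread("pics/scene0.png");b=cv2.imread("pics/side0.png")
a=cv2.resize(a[130:370,190:400],None,fx=2.4,fy=2.4,interpolation=cv2.INTER_CUBIC)
cv2.imwrite("pics/s1.png",a)
b=cv2.resize(b[140:300,240:410],None,fx=3.7,fy=3.7,interpolation=cv2.INTER_CUBIC)
cv2.imwrite("pics/s2.png",b)
E
```

```text
(no output)
```

View pics/s1.png

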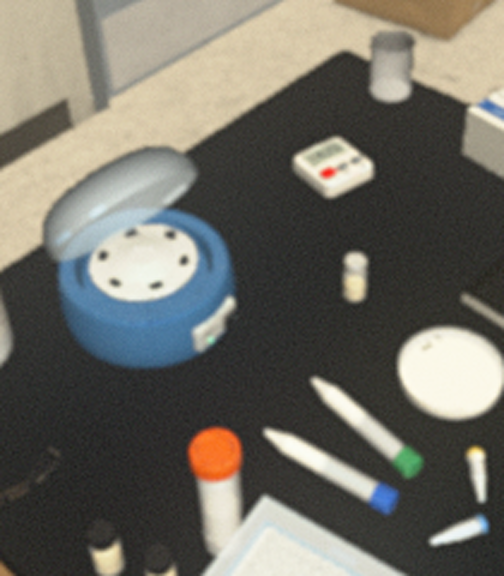

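View pics/s2.png

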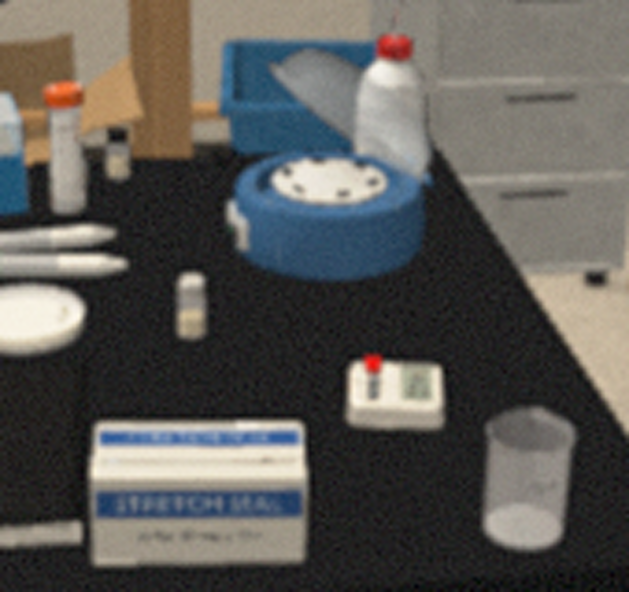

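The scene crop shows the centrifuge with its lid half open: rotor at about (143,262), panel at (215,325). The timer's red key is at (328,172). The side crop shows the same items at (330,181), (238,225) and (373,363). I'll triangulate these next.

```bash
cat > h.py <<'E'
from cell import readout, optics
import cv2,numpy as np
from scipy.optimize import least_squares
def cam(im):
    f=200/np.tan(np.radians(im["fovy"])/2); K=np.array([[f,0,im["cx"]],[0,f,im["cy"]],[0,0,1]])
    V=np.diag([1,-1,-1,1.])@np.array(im["view"]); return K@V[:3]
def proj(P,X):
    X=np.atleast_2d(X); q=np.c_[X,np.ones(len(X))]@P.T; return q[:,:2]/q[:,2:]
def tri(obs): # [(P,uv)]
    r=least_squares(lambda X:np.concatenate([proj(P,X)[0]-uv for P,uv in obs]),[550,0,50],x_scale=100)
    return r.x,np.abs(r.fun).max()
def onz(P,uv,z):
    return least_squares(lambda a:proj(P,[a[0],a[1],z])[0]-uv,[500,0],x_scale=100).x
E
python3 - <<'E'
from h import *
A=cam(optics.get_image("scene"));B=cam(optics.get_image("side"))
for n,a,b in [("key",(328,172),(373,363)),("rotor",(143,262),(330,181)),("panel",(215,325),(238,225)),("lidtop?",(120,148),(290,60)),("vial cap",(355,260),(191,283)),("tubecap",(215,445),(64,93)),("beakertop",(392,42),(530,425))]:
    a=np.array(a)/2.4+[190,130];b=np.array(b)/3.7+[240,140]
    X,e=tri([(A,a),(B,b)]);print(n,X.round(1),round(e,2))
E
```

```text
key [ 577.7 -122.9   17.4] 0.38
rotor [589.8 117.1  57.5] 0.33
panel [511.9 109.2  25.1] 0.53
lidtop? [576.9 123.8 182.3] 6.95
vial cap [460.5 -20.9  38.6] 0.14
tubecap [380.6 232.7 103.1] 0.36
beakertop [ 634.4 -303.9   68.1] 0.64
```

```bash
python3 -m jog '{"claw":[0,0,0,0,0,0,0,0,0,0,0,0],"xyz":[[0,0,-0.1],[0,0,-0.1],[-0.25,-0.55,-0.06],[-0.25,-0.55,-0.06],[-0.25,-0.55,-0.06],[-0.25,-0.55,-0.06],[-0.25,-0.55,-0.06],[-0.25,-0.55,-0.06],[-0.25,-0.55,-0.06],[-0.25,-0.55,-0.06],[-0.25,-0.55,-0.06],[-0.25,-0.55,-0.06]],"twist":[[0,0,-0.055],[0,0,-0.055],[0,0,0],[0,0,0],[0,0,0],[0,0,0],[0,0,0],[0,0,0],[0,0,0],[0,0,0],[0,0,0],[0,0,0]]}'
python3 - <<'E'
from h import *
im=optics.get_image("wrist");cv2.imwrite("pics/w1.png",im["color"][...,::-1]);np.save("w1P.npy",cam(im))
s=readout.read_state();print(s["eef_pos"],s["tool_rot"],s["qpos"],s["clock"])
for l in("mini_centrifuge","mini_centrifuge_power","bench_timer","start_key","vial"):
    print(l,[(np.round(d["rect"]).tolist(),round(d["score"],2)) for d in optics.boxes_of("wrist",l)[:2]])
E
```

```text
clock: 2.95
eef_pos: [470.7, 60.7, 311.9]
tool_rot: [3.141, 0.001, -3.14]
force: [1.7, 1.0, 0.3]
width: -0.1
gripper_force: 0.0
[474.40529824  50.97217721 312.78506998] [-3.13570098  0.00565706  3.13207448] [-0.25217472  0.28293168  0.10590363  1.87424197 -0.02742368  0.98144787
  1.42593309] 3.0
mini_centrifuge [([304.0, 176.0, 139.0, 121.0], 0.56)]
mini_centrifuge_power []
bench_timer [([133.0, 205.0, 57.0, 62.0], 0.88)]
start_key [([0.0, 253.0, 66.0, 57.0], 0.67)]
vial [([242.0, 128.0, 17.0, 23.0], 0.88), ([342.0, 175.0, 9.0, 8.0], 0.38)]
```

View pics/w1.png

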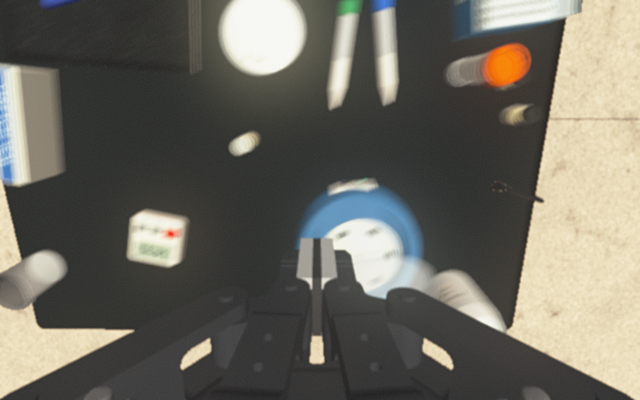

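The picture has motion blur. It shows the timer at (157,238) with the red key at about (172,234), the centrifuge panel at (353,186), and the fingertips partly covering the lid. I'll move aside, stop and look again.

```bash
python3 -m jog '{"claw":[0,0,0,0],"xyz":[[0.3,-0.4,0],[0.3,-0.4,0],[0,0,0],[0,0,0]],"twist":[[0,0,0],[0,0,0],[0,0,0],[0,0,0]]}'
python3 - <<'E'
from h import *
im=optics.get_image("wrist");cv2.imwrite("pics/w2.png",im["color"][...,::-1]);np.save("w2P.npy",cam(im))
cv2.imwrite("pics/w2c.png",cv2.resize(im["color"][100:330,90:510,::-1],None,fx=1.9,fy=1.9,interpolation=cv2.INTER_CUBIC))
s=readout.read_state();print(s["eef_pos"],s["tool_rot"],s["clock"])
for l in("mini_centrifuge","mini_centrifuge_lid","mini_centrifuge_power","bench_timer","start_key","vial"):
    print(l,[(np.round(d["rect"]).tolist(),round(d["score"],2)) for d in optics.boxes_of("wrist",l)[:2]])
E
```

```text
clock: 3.75
eef_pos: [410.5, -16.0, 311.5]
tool_rot: [3.141, 0.001, -3.137]
force: [0.8, 0.5, -0.4]
width: -0.0
gripper_force: 0.0
[410.81759002 -15.86893858 311.43471235] [ 3.14090908e+00  7.88057154e-04 -3.13654215e+00] 3.8
mini_centrifuge [([359.0, 223.0, 147.0, 144.0], 0.57)]
mini_centrifuge_lid [([421.0, 311.0, 86.0, 55.0], 0.8)]
mini_centrifuge_power [([399.0, 224.0, 14.0, 6.0], 0.56)]
bench_timer [([196.0, 247.0, 54.0, 51.0], 0.86)]
start_key []
vial [([306.0, 178.0, 14.0, 22.0], 0.92), ([425.0, 309.0, 80.0, 60.0], 0.59)]
```

View pics/w2c.png

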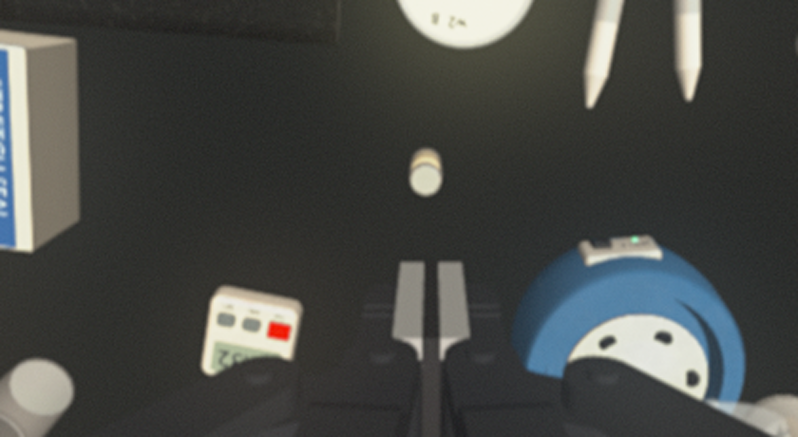

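The wrist crop shows the red key at (279,331), the rocker (dark) at about (603,242) and the panel spanning 580–660. I'll now fit the poses numerically from the colours in all the views.

```bash
cat > m.py <<'E'
from h import *
I={n:optics.get_image(n) for n in("scene","side","wrist")}
P={n:cam(I[n]) for n in I}
red=[]
g={"scene":(326.7,201.7),"side":(340.8,238.1),"wrist":(236.8,274.2)}
obs=[]
for n in I:
    c=I[n]["color"].astype(int);m=(c[...,0]-np.maximum(c[...,1],c[...,2])>60)
    y,x=np.nonzero(m);k=np.hypot(x-g[n][0],y-g[n][1])<12
    uv=np.array([x[k].mean()+.5,y[k].mean()+.5]);obs.append((P[n],uv));print(n,uv.round(1),k.sum())
    print("  at z22:",onz(P[n],uv,22).round(1))
print("key",tri(obs))
# blue silhouettes
th=np.linspace(0,2*np.pi,181)
W={}
for n,box in(("scene",(205,210,300,290)),("side",(298,180,358,218)),("wrist",(340,215,500,330))):
    c=I[n]["color"].astype(int);m=(c[...,2]-c[...,0]>45);k=np.zeros(m.shape,bool);x0,y0,x1,y1=box;k[y0:y1,x0:x1]=1
    y,x=np.nonzero(m&k);W[n]=(x.min(),x.max()+1,y.min(),y.max()+1);print(n,"blue",W[n])
def res(a):
    r=[]
    for n in("scene","side"):
        X=np.vstack([np.c_[a[0]+75*np.cos(th),a[1]+75*np.sin(th),0*th+z] for z in(5,60)])
        q=proj(P[n],X);r+=[q[:,0].min()-W[n][0],q[:,0].max()-W[n][1],(q[:,1].max()-W[n][3])]
    return r
s=least_squares(res,[590,117]);print("centre",s.x,np.round(s.fun,1))
C=s.x
for n,uv in(("wrist",(407.4,227.4)),):
    p=onz(P[n],np.array(uv),33);print("rocker",p,"rel",p-C)
b=I["wrist"]["color"]
E
python3 m.py; python3 - <<'E'
import cv2
a=cv2.imread("pics/w2.png")[210:270,360:480];b=cv2.imread("pics/scene0.png")[240:290,250:310]
cv2.imwrite("pics/z.png",cv2.vconcat([cv2.resize(a,(600,300),interpolation=cv2.INTER_CUBIC),cv2.resize(b,(360,300),interpolation=cv2.INTER_CUBIC)[:, :].__class__(0) if 0 else cv2.copyMakeBorder(cv2.resize(b,(360,300),interpolation=cv2.INTER_CUBIC),0,0,0,240,cv2.BORDER_CONSTANT)]))
E
```

```text
scene [326.8 202.2] 25
  at z22: [ 571.1 -116.5]
side [340.6 238.3] 22
  at z22: [ 576.3 -130.7]
wrist [238.2 275.1] 106
  at z22: [ 574.7 -120.3]
key (array([ 577.41826288, -121.76870572,   16.52961725]), np.float64(0.6277208898841877))
scene blue (np.int64(215), np.int64(287), np.int64(217), np.int64(283))
side blue (np.int64(304), np.int64(356), np.int64(180), np.int64(215))
wrist blue (np.int64(368), np.int64(484), np.int64(232), np.int64(312))
centre [590.41401482 114.02876508] [-0.9  0.1 -1.2  0.5 -2.1  0.8]
rocker [502.22017236  96.21085373] rel [-88.19384247 -17.81791136]
```

View pics/z.png

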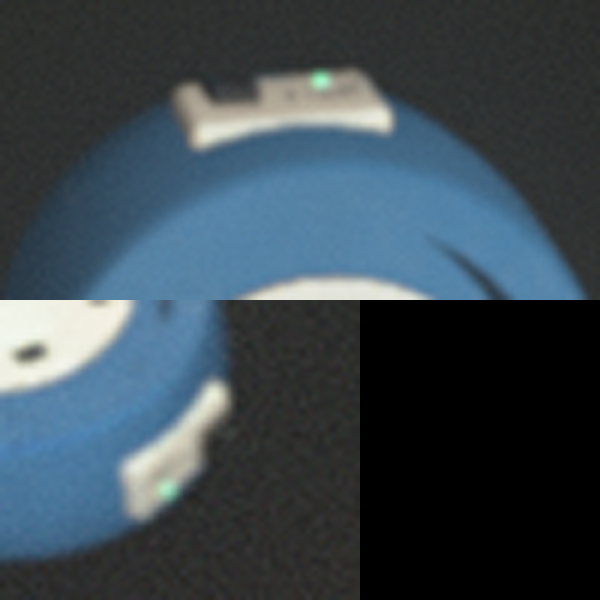

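The zoom shows the panel's top front edge running from (200,122) to (380,108), with the dark rocker at the left end around (235,95) and the green light at (320,80). Next I'll solve for the yaw and lid angle.

```bash
python3 - <<'E'
from h import *
P={n:cam(optics.get_image(n)) for n in("scene","side","wrist")}
for z in(36,42,46):
    L=onz(P["wrist"],np.array([400,234.4]),z);R=onz(P["wrist"],np.array([436,231.6]),z)
    d=R-L;print("panel",z,L.round(1),R.round(1),np.linalg.norm(d).round(1),"yaw",np.arctan2(-d[0],d[1]).round(3),"mid",((L+R)/2).round(1))
for z in(30,34): print("rockerdark",z,onz(P["wrist"],np.array([360+235/5,210+93/5]),z).round(1),"tip?",)
C=np.array([590,115]);yaw=.1;cx=np.array([np.cos(yaw),np.sin(yaw)])
th=np.linspace(0,2*np.pi,181)
for t in(.4,.5,.6,.7):
    u=75*np.cos(th)-82;v=75*np.sin(th)   # rim circle rel. hinge
    x=82+u*np.cos(t);z=66-u*np.sin(t)
    X=np.c_[C[0]+x*cx[0]-v*cx[1],C[1]+x*cx[1]+v*cx[0],z]
    for n in("scene","side"):
        q=proj(P[n],X);print(t,n,"L",q[:,0].min().round(1),"R",q[q[:,0].argmax()].round(1),"top",q[q[:,1].argmin()].round(1))
print("obs side tip",(313,157.6),"scene right tip",(271.7,203))
E
```

```text
panel 36 [510.4  86.6] [506.5 131. ] 44.5 yaw 0.087 mid [508.5 108.8]
panel 42 [508.   85.1] [504.2 128.8] 43.8 yaw 0.087 mid [506.1 107. ]
panel 46 [506.3  84.2] [502.6 127.4] 43.4 yaw 0.087 mid [504.5 105.8]
rockerdark 30 [505.   96.4] tip?
rockerdark 34 [503.5  95.3] tip?
0.4 scene L 211.4 R [279.6 211.1] top [267.4 203.9]
0.4 side L 308.5 R [354.2 186.7] top [311.8 165.7]
0.5 scene L 210.6 R [276.9 205. ] top [269.7 200.6]
0.5 side L 310.8 R [354.4 186.6] top [312.3 161.8]
0.6 scene L 209.6 R [273.8 198.7] top [270.5 196.7]
0.6 side L 313.4 R [354.6 186.4] top [314.1 157.8]
0.7 scene L 208.4 R [270.5 193. ] top [269.6 192.4]
0.7 side L 316.5 R [354.9 186.1] top [316.7 153.9]
obs side tip (313, 157.6) scene right tip (271.7, 203)
```

```bash
python3 -m jog '{"claw":[0,0,0,0,0,0,0,0,0,0,0],"xyz":[[-0.42,0.32,0],[-0.42,0.32,0],[-0.42,0.32,0],[-0.42,0.32,0],[0,0,0.3],[0,0,0.3],[0,0,0.3],[0,0,0.2],[0,0,0.1],[0,0,0],[0,0,0]],"twist":[[0,0,0],[0,0,0],[0,0,0],[0,0,0],[0,0,0],[0,0,0],[0,0,0],[0,0,0],[0,0,0],[0,0,0],[0,0,0]]}'
python3 - <<'E'
from h import *
a=optics.get_image("side")["color"][120:240,260:400,::-1];b=optics.get_image("scene")["color"][130:310,180:390,::-1]
f=lambda x:cv2.resize(x,(390,390*x.shape[0]//x.shape[1]),interpolation=cv2.INTER_CUBIC)[:330]
cv2.imwrite("pics/c1.png",cv2.hconcat([f(a),f(b)]))
E
```

```text
clock: 5.78
eef_pos: [578.6, 110.7, 192.2]
tool_rot: [3.141, 0.002, -3.14]
force: [-0.1, 0.1, -0.2]
width: -0.0
gripper_force: 0.0
```

View pics/c1.png

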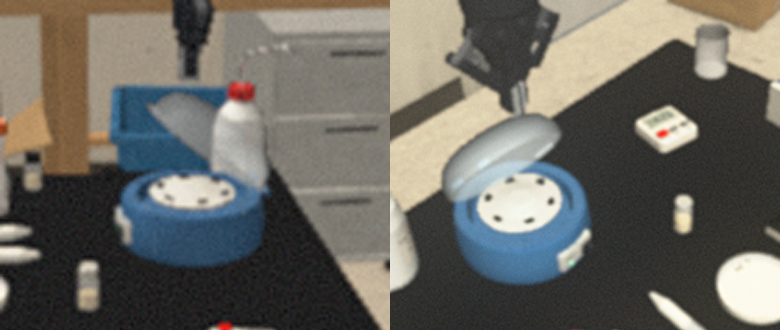

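The fingertip hangs just above the lid's front shoulder, as planned. I'll come down slowly.

```bash
python3 -m jog '{"claw":[0,0,0,0,0,0],"xyz":[[0,0,0.06],[0,0,0.06],[0,0,0.05],[0,0,0.05],[0,0,0.05],[0,0,0.05]],"twist":[[0,0,0],[0,0,0],[0,0,0],[0,0,0],[0,0,0],[0,0,0]]}'
```

```text
clock: 6.62
eef_pos: [577.7, 110.6, 159.0]
tool_rot: [-3.142, -0.001, -3.14]
force: [-1.9, -0.1, 2.2]
width: 0.1
gripper_force: 1.1
```

```bash
python3 -m jog '{"claw":[0,0,0,0,0,0,0],"xyz":[[0.045,0,0.05],[0.043,0,0.053],[0.04,0,0.055],[0.037,0,0.057],[0.034,0,0.059],[0.031,0,0.06],[0.028,0,0.062]],"twist":[[0,0,0],[0,0,0],[0,0,0],[0,0,0],[0,0,0],[0,0,0],[0,0,0]]}'
```

```text
clock: 7.5
eef_pos: [551.9, 110.6, 119.3]
tool_rot: [3.142, -0.0, -3.14]
force: [-0.7, -0.5, 0.7]
width: 0.0
gripper_force: 0.4
```

```bash
python3 -m jog '{"claw":[0,0,0,0,0,0,0],"xyz":[[0.012,0,0.03],[0.012,0,0.03],[0.01,0,0.03],[0.01,0,0.03],[0.01,0,0.03],[0.008,0,0.03],[0,0,0]],"twist":[[0,0,0],[0,0,0],[0,0,0],[0,0,0],[0,0,0],[0,0,0],[0,0,0]]}'
```

```text
clock: 8.38
eef_pos: [547.2, 110.6, 104.9]
tool_rot: [3.141, 0.003, -3.14]
force: [-5.7, -0.6, 26.2]
width: -0.5
gripper_force: 13.0
```

The lid is shut: 26 N of firm seating force, reached slowly. I'll retract, back off and tilt the tool forward for the rocker.

```bash
python3 -m jog '{"claw":[0,0,0,0,0,0,0,0,0,0,0],"xyz":[[0,0,-0.3],[0,0,-0.5],[0.36,-0.06,0],[0.36,-0.06,0],[0.36,-0.06,0],[0,0,0],[0,0,0],[0,0,0],[0,0,0],[0,0,0],[0,0,0]],"twist":[[0,0,0],[0,0,0],[0,0,0],[0,0,0],[0,0,0],[0,0,-0.028],[0,-0.055,0],[0,-0.055,0],[0,-0.055,0],[0,-0.055,0],[0,0,0]]}'
python3 - <<'E'
from h import *
s=readout.read_state();print(s["eef_pos"],s["tool_rot"],s["qpos"].round(2) if hasattr(s["qpos"],"round") else s["qpos"])
im=optics.get_image("wrist");P=cam(im)
c=im["color"];cv2.imwrite("pics/t1.png",c[...,::-1])
for z in(30,36): print("rocker proj",proj(P,[504,96,z]).round(1))
for l in("mini_centrifuge_lid","mini_centrifuge_power"):
    print(l,[(np.round(d["rect"]).tolist(),round(d["score"],2)) for d in optics.boxes_of("wrist",l)[:2]])
E
```

```text
clock: 9.75
eef_pos: [423.6, 53.6, 171.3]
tool_rot: [-3.032, 0.228, -3.056]
force: [-0.1, -0.7, -0.6]
width: 0.2
gripper_force: 0.0
[423.58871486  53.62703547 171.30057483] [-3.03208646  0.22829948 -3.05641923] [-0.19  0.36 -0.18  2.36  0.8   0.32  0.55]
rocker proj [[375.6 233.8]]
rocker proj [[375.8 237.8]]
mini_centrifuge_lid [([311.0, 262.0, 158.0, 107.0], 0.89), ([150.0, 252.0, 13.0, 16.0], 0.53)]
mini_centrifuge_power [([372.0, 228.0, 15.0, 14.0], 0.6)]
```

View pics/t1.png

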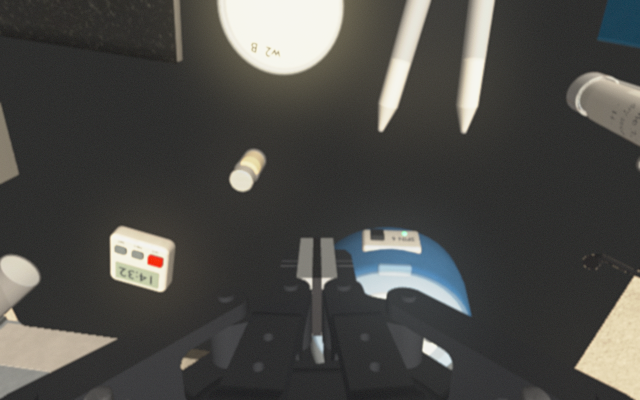

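The lid is shut, and the rocker at (377,236) agrees with my estimate of (504,96). The forward tilt stopped at about 13° on a joint limit. A slight tilt is enough, so I'll reposition lower and try for about 12°.

```bash
cat > go.py <<'E'
import sys
from h import *
from scipy.spatial.transform import Rotation as R
def go(p,yaw,tilt):
    s=readout.read_state();A=R.from_euler("xyz",s["tool_rot"])
    B=R.from_euler("z",yaw)*R.from_euler("y",-tilt)*R.from_euler("xyz",[np.pi,0,np.pi])
    print("at",np.round(s["eef_pos"],1),"z",A.as_matrix()[:,2].round(3),"F",np.round(s["force"],1),"q",np.round(s["qpos"],2),"t",s["clock"])
    print("twist",((A.inv()*B).as_rotvec()/np.pi).round(4),"shift(now axes)",(A.inv().apply(np.array(p)-s["eef_pos"])/100).round(3),"shift(after)",(B.inv().apply(np.array(p)-s["eef_pos"])/100).round(3))
a=[float(v) for v in sys.argv[1:]];go(a[:3],a[3],a[4])
E
python3 go.py 450 91.5 120 .087 0
python3 - <<'E'
from h import *
P=cam(optics.get_image("wrist"));c=optics.get_image("wrist")["color"].astype(int)
m=(c[...,0]-np.maximum(c[...,1],c[...,2])>60);y,x=np.nonzero(m);k=np.hypot(x-155,y-261)<14
uv=np.array([x[k].mean()+.5,y[k].mean()+.5]);print(uv,onz(P,uv,22),onz(P,uv,23))
P2=np.load("w2P.npy");print(tri([(P,uv),(P2,np.array([238.2,275.1]))]))
print("rocker",onz(P,np.array([377.,236.]),33))
E
```

```text
at [425.1  54.1 171.8] z [ 0.235 -0.089 -0.968] F [-0.5  0.6  0.2] q [-0.19  0.36 -0.18  2.36  0.8   0.32  0.55] t 9.9
twist [-0.0346  0.0732 -0.0053] shift(now axes) [-0.153  0.412  0.527] shift(after) [-0.28   0.351  0.518]
[155.03614458 259.44578313] [ 573.50715425 -119.11663152] [ 572.58906012 -118.45039033]
(array([ 575.22120132, -119.43672789,   20.99368137]), np.float64(0.7779477199210874))
rocker [506.49424334  97.63545535]
```

```bash
python3 -m jog '{"claw":[0,0,0,0,0,0],"xyz":[[0,0,0],[0,0,0],[-0.14,0.18,0.2],[-0.14,0.18,0.32],[0,0,0.4],[0,0,0]],"twist":[[-0.017,0.037,-0.0025],[-0.017,0.037,-0.0025],[0,0,0],[0,0,0],[0,0,0],[0,0,0]]}'
python3 go.py 450 92 32 .087 .2
```

```text
clock: 10.75
eef_pos: [449.6, 89.0, 76.9]
tool_rot: [-3.125, 0.008, -3.057]
force: [-0.2, -0.0, 0.9]
width: -0.2
gripper_force: 0.0
at [449.6  89.   76.9] z [ 0.009 -0.016 -1.   ] F [-0.2 -0.   0.9] q [-0.04  0.65 -0.33  2.17  0.57  0.41  0.81] t 10.75
twist [-0.0054 -0.0613 -0.0001] shift(now axes) [-0.003  0.037  0.448] shift(after) [0.082 0.03  0.441]
```

```bash
python3 -m jog '{"claw":[0,0,0,0],"xyz":[[0,0.015,0.2],[0,0.015,0.24],[0,0,0],[0,0,0]],"twist":[[-0.005,-0.03,0],[0,-0.031,0],[0,0,0],[0,0,0]]}'
python3 go.py 480 94.7 32 .087 .2
```

```text
clock: 11.25
eef_pos: [459.0, 77.5, 58.7]
tool_rot: [-3.097, 0.116, -3.061]
force: [0.2, -0.2, 0.3]
width: -0.0
gripper_force: 0.0
at [459.   77.5  58.7] z [ 0.119 -0.035 -0.992] F [ 0.2 -0.2  0.3] q [-0.06  0.67 -0.31  2.26  1.11  0.29  0.27] t 11.25
twist [-0.0145 -0.0269 -0.0014] shift(now axes) [-0.191  0.167  0.284] shift(after) [-0.167  0.153  0.307]
```

```bash
python3 -m jog '{"claw":[0,0,0,0],"xyz":[[-0.2,0.1,0],[0,0.07,0],[0,0,0],[0,0,0]],"twist":[[-0.014,0,0],[0,0,0],[0,0,0],[0,0,0]]}'
python3 go.py 480 94.7 32 .087 .1
```

```text
clock: 11.75
eef_pos: [475.7, 95.8, 59.5]
tool_rot: [-3.14, 0.113, -3.059]
force: [0.4, 0.3, -0.8]
width: 0.1
gripper_force: 0.0
at [475.7  95.8  59.5] z [ 0.113  0.007 -0.994] F [ 0.4  0.3 -0.8] q [ 0.    0.69 -0.4   2.2   1.03  0.32  0.36] t 11.75
twist [-0.0008  0.0042 -0.0015] shift(now axes) [-0.011 -0.014  0.278] shift(after) [-0.014 -0.015  0.278]
```

```bash
python3 -m jog '{"claw":[0,0,0,0],"xyz":[[0,-0.01,0.09],[0,0,0.09],[0,0,0.09],[0,0,0]],"twist":[[0,0,0],[0,0,0],[0,0,0],[0,0,0]]}'
python3 go.py 492 96 32.5 .087 .1; python3 - <<'E'
from h import *
a=optics.get_image("side")["color"][160:230,270:370,::-1];b=optics.get_image("wrist")["color"][120:320,220:440,::-1]
f=lambda x:cv2.resize(x,None,fx=360/x.shape[0],fy=360/x.shape[0],interpolation=cv2.INTER_CUBIC)[:,:395]
cv2.imwrite("pics/r1.png",cv2.hconcat([f(a),f(b)]))
E
```

```text
clock: 12.25
eef_pos: [478.7, 95.0, 32.2]
tool_rot: [-3.14, 0.112, -3.059]
force: [0.3, -0.5, -1.3]
width: 0.1
gripper_force: 0.0
at [478.7  95.   32.2] z [ 0.112  0.007 -0.994] F [ 0.3 -0.5 -1.3] q [-0.04  0.74 -0.33  2.21  1.18  0.27  0.23] t 12.25
twist [-0.0008  0.004  -0.0015] shift(now axes) [-0.132 -0.001  0.012] shift(after) [-0.133 -0.001  0.01 ]
```

View pics/r1.png

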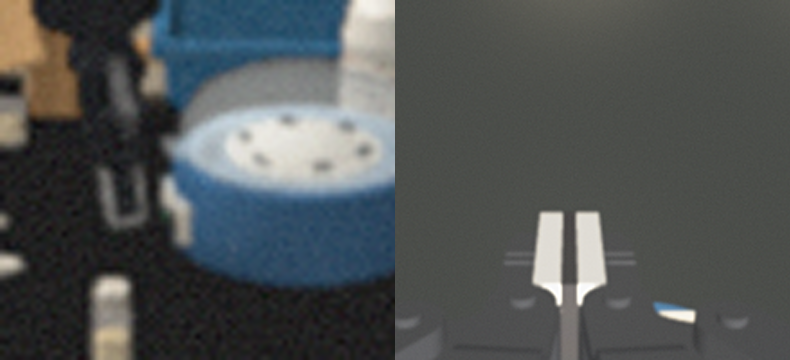

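The side view shows the lid shut, with the fingertip about 14 mm in front of the panel at rocker height. I'll advance slowly.

```bash
python3 -m jog '{"claw":[0,0,0,0,0,0],"xyz":[[-0.03,0,0.003],[-0.03,0,0.003],[-0.03,0,0.003],[-0.02,0,0.002],[-0.02,0,0.002],[0,0,0]],"twist":[[0,0,0],[0,0,0],[0,0,0],[0,0,0],[0,0,0],[0,0,0]]}'
python3 go.py 494 96 32.5 .087 .1
```

```text
clock: 13.1
eef_pos: [491.3, 95.9, 32.5]
tool_rot: [-3.14, 0.112, -3.06]
force: [-5.2, -0.2, 3.3]
width: 0.2
gripper_force: 2.2
at [491.3  95.9  32.5] z [ 0.111  0.008 -0.994] F [-5.2 -0.2  3.3] q [-0.01  0.76 -0.38  2.17  1.13  0.31  0.28] t 13.1
twist [-0.0006  0.0038 -0.0017] shift(now axes) [-0.027 -0.001  0.003] shift(after) [-0.027 -0.001  0.003]
```

Contact at 5 N. I'll push on in 1 mm steps until it seats.

```bash
python3 -m jog '{"claw":[0,0,0],"xyz":[[-0.01,0,0.001],[-0.01,0,0.001],[0,0,0]],"twist":[[0,0,0],[0,0,0],[0,0,0]]}'
```

```text
clock: 13.48
eef_pos: [492.7, 96.0, 32.5]
tool_rot: [-3.14, 0.111, -3.06]
force: [-7.0, -0.5, 4.7]
width: 0.4
gripper_force: 3.3
```

```bash
python3 -m jog '{"claw":[0,0,0],"xyz":[[-0.01,0,0.001],[-0.01,0,0.001],[0,0,0]],"twist":[[0,0,0],[0,0,0],[0,0,0]]}'
```

```text
clock: 13.85
eef_pos: [492.8, 95.9, 32.3]
tool_rot: [-3.139, 0.109, -3.059]
force: [-10.2, -0.6, 7.5]
width: -0.1
gripper_force: 5.4
```

```bash
python3 -m jog '{"claw":[0,0],"xyz":[[-0.015,0,0],[0,0,0]],"twist":[[0,0,0],[0,0,0]]}'; python3 -m jog '{"claw":[0,0,0,0,0,0],"xyz":[[0.1,0,0],[0.3,0,-0.1],[0.3,0,-0.4],[0,0,-0.5],[0,0,-0.5],[0,0,0]],"twist":[[0,0,0],[0,0,0],[0,0,0],[0,0,0],[0,0.017,0],[0,0.017,0]]}'
python3 - <<'E'
from h import *
im=optics.get_image("wrist");P=cam(im);u=proj(P,[504.5,96.5,34])[0].astype(int);print(u)
x0=max(u[0]-40,0);y0=max(u[1]-30,0)
a=im["color"][y0:y0+60,x0:x0+80,::-1];a=cv2.resize(a,None,fx=5,fy=5,interpolation=cv2.INTER_CUBIC)
b=cv2.resize(cv2.imread("pics/t1.png")[205:265,335:415],None,fx=5,fy=5,interpolation=cv2.INTER_CUBIC)
print(a.shape)
a=cv2.resize(a,(400,300));cv2.imwrite("pics/r2.png",cv2.hconcat([a,b]))
E
python3 go.py 450 90 150 0.087 0
```

```text
clock: 14.1
eef_pos: [493.0, 95.9, 32.3]
tool_rot: [-3.139, 0.107, -3.059]
force: [-14.6, -0.2, 9.4]
width: -0.1
gripper_force: 6.9
clock: 14.85
eef_pos: [414.7, 90.4, 176.8]
tool_rot: [3.141, 0.014, -3.062]
force: [-0.2, -0.8, -0.3]
width: 0.1
gripper_force: 0.0
[314 277]
(300, 400, 3)
at [415.8  90.  175.3] z [ 0.012  0.002 -1.   ] F [ 2.4 -0.7 -0.4] q [ 0.3   0.51 -0.82  2.17  0.6   0.69  0.72] t 14.9
twist [ 0.0003  0.0038 -0.0029] shift(now axes) [-0.338 -0.027  0.257] shift(after) [-0.341 -0.03   0.253]
```

View pics/r2.png

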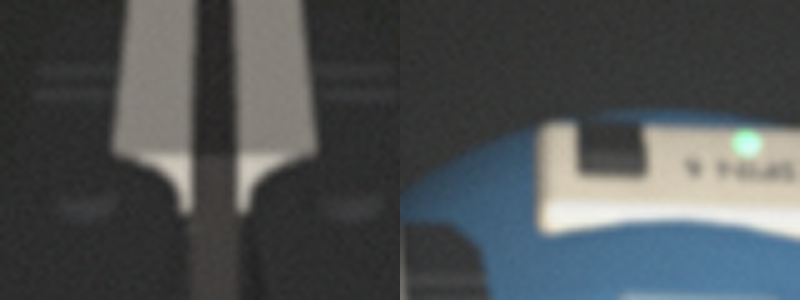

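```bash
python3 -m jog '{"claw":[0,0,0,0],"xyz":[[-0.1,-0.5,-0.1],[-0.1,-0.5,0],[0,0,0],[0,0,0]],"twist":[[0,0,0.014],[0,0,0.014],[0,0,0],[0,0,0]]}'
python3 - <<'E'
from h import *
im=optics.get_image("wrist");P=cam(im);u=proj(P,[504.5,96.5,34])[0].astype(int);print(u)
x0=u[0]-40;y0=u[1]-30
a=cv2.resize(im["color"][y0:y0+60,x0:x0+80,::-1],(640,480),interpolation=cv2.INTER_CUBIC);cv2.imwrite("pics/r3.png",a)
c=im["color"].astype(int);m=(c[...,0]-np.maximum(c[...,1],c[...,2])>60);k=proj(P,[574.3,-119.6,22.5])[0]
y,x=np.nonzero(m);s=np.hypot(x-k[0],y-k[1])<16;uv=np.array([x[s].mean()+.5,y[s].mean()+.5]);print(k,uv,s.sum(),onz(P,uv,22.5))
E
python3 go.py 574 -119.5 60 0 0
```

```text
clock: 15.4
eef_pos: [437.9, -8.6, 183.1]
tool_rot: [-3.141, 0.008, 3.135]
force: [-0.1, 0.8, 0.0]
width: -0.0
gripper_force: 0.0
[436 250]
at [437.8  -8.  183.3] z [ 0.008 -0.    -1.   ] F [-0.1 -0.6 -0.2] q [ 0.53  0.51 -0.82  2.13  0.57  0.72  0.9 ] t 15.45
twist [-0.      0.0026 -0.0017] shift(now axes) [-1.358 -1.108  1.244] shift(after) [-1.362 -1.115  1.233]<stdin>:6: RuntimeWarning: Mean of empty slice.
  ret = ret.dtype.type(ret / rcount)
Traceback (most recent call last):
  File "h.py", line 13, in onz
    return least_squares(lambda a:proj(P,[a[0],a[1],z])[0]-uv,[500,0],x_scale=100).x
           ~~~~~~~~~~~~~^^^^^^^^^^^^^^^^^^^^^^^^^^^^^^^^^^^^^^^^^^^^^^^^^^^^^^^^^^
ValueError: Residuals are not finite in the initial point.
```

View pics/r3.png

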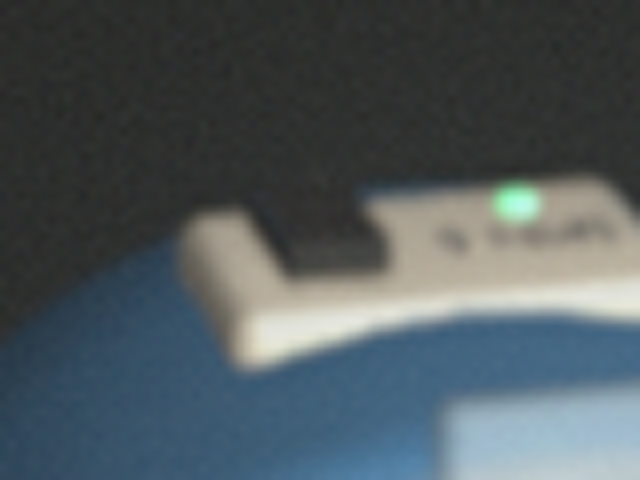

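The rocker face now stands upright: its visible front is longer and the upper edge is in by about 2 mm. The hard stop at 15 N agrees, so the switch is on. Next is the timer key.

```bash
python3 -m jog '{"claw":[0,0,0,0,0,0,0,0,0,0],"xyz":[[-0.4,-0.33,0],[-0.4,-0.33,0],[-0.4,-0.33,0],[-0.16,-0.12,0.2],[0,0,0.4],[0,0,0.4],[0,0,0.3],[0,0,0.15],[0,0,0],[0,0,0]],"twist":[[0,0.0026,-0.0017],[0,0,0],[0,0,0],[0,0,0],[0,0,0],[0,0,0],[0,0,0],[0,0,0],[0,0,0],[0,0,0]]}'
python3 go.py 574.3 -119.6 24 0 0
```

```text
clock: 16.7
eef_pos: [574.5, -119.9, 39.9]
tool_rot: [-3.141, 0.002, 3.141]
force: [0.0, -0.1, -0.2]
width: -0.0
gripper_force: 0.0
at [ 574.5 -119.9   39.9] z [ 0.002 -0.001 -1.   ] F [ 0.  -0.1 -0.2] q [ 0.54  0.89 -0.63  1.83  0.79  0.7   1.02] t 16.7
twist [-0.0002  0.0005 -0.0003] shift(now axes) [0.002 0.004 0.159] shift(after) [0.002 0.003 0.159]
```

```bash
python3 -m jog '{"claw":[0,0,0,0,0,0],"xyz":[[0,0,0.06],[0,0,0.05],[0,0,0.04],[0,0,0.015],[0,0,0.01],[0,0,0]],"twist":[[0,0,0],[0,0,0],[0,0,0],[0,0,0],[0,0,0],[0,0,0]]}'
```

```text
clock: 17.45
eef_pos: [573.3, -120.7, 21.3]
tool_rot: [-3.141, -0.001, 3.14]
force: [-1.4, -0.5, 1.9]
width: -0.0
gripper_force: 1.4
```

```bash
python3 -m jog '{"claw":[0,0,0],"xyz":[[0,0,0.01],[0,0,0.01],[0,0,0]],"twist":[[0,0,0],[0,0,0],[0,0,0]]}'
```

```text
clock: 17.82
eef_pos: [573.4, -120.6, 20.0]
tool_rot: [-3.14, -0.0, 3.14]
force: [-3.3, -0.1, 9.2]
width: -0.0
gripper_force: 4.7
```

```bash
python3 -m jog '{"claw":[0,0,0,0,0,0,0,0],"xyz":[[0,0,-0.02],[0,0,-0.05],[0,0,-0.2],[0,0,-0.5],[0.3,0,-0.5],[0.5,0.2,-0.2],[0,0,0],[0,0,0]],"twist":[[0,0,0],[0,0,0],[0,0,0],[0,0,0],[0,0,0],[0,0,0],[0,0,0],[0,0,0]]}'
python3 - <<'E'
from h import *
s=readout.read_state();print(np.round(s["force"],1),s["clock"])
for n,g in(("scene",(326.8,202.2)),("side",(340.6,238.3))):
    im=optics.get_image(n);c=im["color"].astype(int);m=(c[...,0]-np.maximum(c[...,1],c[...,2])>60)
    y,x=np.nonzero(m);k=np.hypot(x-g[0],y-g[1])<12;print(n,x[k].mean()+.5,y[k].mean()+.5,k.sum())
im=optics.get_image("wrist");cv2.imwrite("pics/end.png",im["color"][...,::-1])
for n in("scene","side","wrist"):
  print(n,[(l,np.round(d["rect"]).tolist()) for l in("mini_centrifuge_lid","bench_timer","vial","tube_50","beaker") for d in optics.boxes_of(n,l)[:1]])
E
```

```text
clock: 18.82
eef_pos: [494.3, -100.5, 167.2]
tool_rot: [-3.14, 0.002, 3.14]
force: [0.4, -0.1, 0.4]
width: 0.2
gripper_force: 0.0
[ 0.4 -0.1  0.4] 18.825
scene 326.8478260869565 202.02173913043478 23
side 340.59090909090907 238.27272727272728 22
scene [('mini_centrifuge_lid', [208.0, 206.0, 77.0, 58.0]), ('bench_timer', [314.0, 187.0, 33.0, 27.0]), ('vial', [336.0, 234.0, 8.0, 21.0]), ('tube_50', [267.0, 309.0, 24.0, 53.0])]
side [('mini_centrifuge_lid', [303.0, 172.0, 54.0, 26.0]), ('bench_timer', [333.0, 237.0, 31.0, 19.0]), ('vial', [287.0, 214.0, 9.0, 16.0]), ('beaker', [369.0, 248.0, 25.0, 42.0])]
wrist [('mini_centrifuge_lid', [506.0, 208.0, 134.0, 190.0]), ('bench_timer', [232.0, 234.0, 69.0, 63.0]), ('vial', [403.0, 120.0, 37.0, 28.0]), ('beaker', [23.0, 294.0, 106.0, 82.0])]
```

The timer hasn't moved, its key is back up, the lid is shut and the bystanders are where they were. Handing in.

```bash
python3 -c "
from cell import order;print(order.finish_job())"
```

```text
the job is handed in; nothing more can be done
None
```

I handed the job in at about 19 s: the lid went down slowly and is shut (26 N peak at the stop), then the rocker was pressed in to a hard stop at about 15 N, a little over the 8–12 N given. Last, the red key was tapped fully down and released, with the timer unmoved; the "on" reading rests on that hard stop and one close-up, and the judge returned no verdict.

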